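Put the keycap tray away and click the display case shut

ROBOT

A 6-joint arm with a two-finger parallel gripper is mounted at the origin on the work surface. World frame = base frame: x ahead of the robot, y to its left, z up, the work surface at z = 0. Lengths are in mm, angles in rad, forces in N, time in s.
With the tool pointing down it reaches from about 275 to 1000 mm from the base axis. Payload 8.4 kg.
Tool frame: the origin (TCP) lies at the very end of the fingers, on their centre line; the grasp point (between the pads) lies 19 mm behind it; z points along the fingers, y is the direction in which the jaws open and shut (so a half turn about z gives the same grasp; the last joint's range is limited). The gripper opens to 85 mm and grips with 20 to 120 N. Pads are 22 mm wide; open, the fingers measure 114 mm over their backs; the gripper's body (76 mm by 85 mm) begins 54 mm behind the grasp point. The pads swing forward as they close: fully open they stand 13 mm farther back than shut.
Start: joints at [1.294, 0.353, 1.633, -0, 1.155, -0.002], TCP at [169.595, 601.553, 231.281] pointing down, gripper open.
Joint ranges: [-2.63, 2.63], [-0.92, 2.1], [0.06, 2.66], [-1.3, 4.44], [0, 2.69], [-3.02, 3.02]. Speed limits (rad/s): [2.22, 2.22, 2.79, 3.14, 3.14, 3.14].

INTERFACE

Orientations are given as [roll, pitch, yaw] about the fixed x, y, z axes, in that order (R = Rz(yaw) Ry(pitch) Rx(roll)).
In Python, from rig import sense, grab_frame, get_calibration, sign_off, boxes_of, trace gives the robot as it stands.
- The arm moves only by the tool servo_tool, never from a script. Its argument "rows" is a list of rows, each a list of 3 entries, a list of its own where there are three numbers: the finger opening in mm, from 0 to 85.4, then the shift along the tool's x, y, z in mm, then the turn, a rotation vector about the tool's x, y, z in degrees. A call has 1 to 8 rows; each row shifts and turns the commanded pose from where the row before left it, along the tool's axes as they then stand; what a row does not reach is not made up. A row lasts 1/8 s, in which the tool goes at most 62.5 mm and 10.7 degrees, less where a joint would pass 70% of its speed; a pose out of reach is approached as far as the arm can. A call is refused whole if a number of a shift passes 62.5 or a number of a turn 10.7, either way. A call with a gripper value outside its range is refused whole. The fingers move at their own pace and stop on an object; "force" is the grip in N (left out, the last holds). Time passes only in rows, so rows that do not move let the fingers close. It gives the time, the measured TCP pose, the force and the opening at its end, in the units of the state.
- sense(): the state, without advancing time (a new reading comes with each control period).
- grab_frame(name): name is "side" or "top"; returns the picture (480x640x3 uint8, blue, green, red); there is no depth.
- get_calibration(name): a dict with "intrinsics" (3x3 intrinsics, pixels), "k1" (the pictures are not rectified: a ray, as slopes to the right and down, at radius r is drawn at 1 + k1 r^2 times it, then the intrinsics apply), "world_to_cam" (4x4, takes a point from world to camera coordinates). Camera axes: x right, y down, z forward; pixel columns grow to the right and rows downward; lengths in mm; the calibration is good to about 2 mm. A picture is of the moment at which its call begins. get_calibration takes no time and is no camera call.
- sign_off(): hands the job in, once; it reports no verdict.
Trained networks look in the newest picture that a camera, given by its name, has taken for a name from the list of things; names that differ only in an ending like _2 or _b are one class to them, and where a whole thing is asked for, a point or a joint stands for the part that bears it (a point fixed in the world has none). Each returns a list of dicts, best first, with "conf" (0 to 1); they miss things now and then, are a little off and sometimes report something else, mostly with a low value. They report only what shows in the picture. A call takes as long as a camera call. They do not tell look-alikes from the thing itself.
- boxes_of(camera, thing): "centre" ([x, y, z] in mm, in the coordinates of the camera as it stood for that picture, good to about 4 mm: the middle of the surface that is visible of it).
- trace(camera, thing): "mask" (480x640 bool, what is visible of it).
The state is a dict: "clock": time; "qpos": joint angles; "qvel": joint speeds; "joint_efforts": joint torques, N m; "eef_pos": TCP position; "tcp_rot": TCP orientation; "contact_force": force on the tool from outside, world axes, zero at the start; "wrist_torque": the same for the moment, N m; "opening": opening from 0.0 (shut) to 1.0 (fully open).
Only numpy, scipy, OpenCV 4.12 (cv2) and the standard library are available. Lean on these libraries where they do the work, as an engineer would, in place of code of your own. Each camera call takes 0.05 s, during which the arm holds its last target. There are 200 camera calls.

TASK

Put the orange keycap tray away, standing flat on the desk and completely inside the lower compartment of the clear display case, then push the blue-edged door shut until it clicks home on its catch and stays flush. Set the tray in without tipping it, do not slam or force the door, and leave the other things on the desk where they are.

Things in the scene. Friction and masses are not known exactly. Their poses are not given: they have to be found in the camera images.
- tray: loose orange keycap tray, open box 140 (its x) x 100 (y) x 30 mm high, 4 mm walls, about 0.16 kg, same either way round; origin at the centre of its underside, z up. A solid upright rib stands in its middle: 70 mm long (along x), 12 mm thick (along y), top 61 mm above the underside, 31 mm clear above the walls, to be pinched from above. Starts standing on the desk, clear of other things
- tray_grip (a point): centre of the part of the rib to pinch, 47 mm above the tray's underside; axes as the tray's
- case: clear two-tier display case, white frame, fixed to the desk, 230 wide (y) x 270 mm high; origin at the centre of its footprint, x points into the case away from the door, y left seen from the door side, z up. The closed upper tier, 132 to 270 mm up, stands forward to x = -89 mm, so a gripper pointing straight down cannot reach the mouth or the shut door: the tool must lean
- case_mouth (a point): middle of the lower edge of the lower compartment's mouth, on the desk, 80 mm in front of the case's origin; axes as the case's. The compartment has no floor (the desk is its floor), is open only at the mouth and is inside 214 mm wide (case y -107 to +107), 132 mm high, 152 mm deep (case x -80 to +72 mm)
- door (a joint): door angle in rad: 0 shut and flush, grows as it swings out to the robot, at most 1.7. Stays where left (light friction, 0.35 kg). Catch: a sprung roller meets it at about 0.1 rad, resists with about 5 to 8 N pushed 160 mm from the hinge, gives way at about 0.04 rad and pulls the door to 0 against its stop and holds it. Pushed less, the door stays ajar
- door_hinge (a point): on the upright hinge axis at the left of the mouth (case x -81, y +113 mm), 68 mm above the desk, in the plane of the door's inner face; axes turn with the door: -y runs from the hinge along the door to its free edge, -x is the outward normal of its outer face (when shut, the axes equal the case's). Seen from above the door turns counter-clockwise as it shuts
- door_push (a point): push here: on the door's outer face 160 mm from the hinge, 68 mm above the desk; axes as door_hinge. Door: 226 wide x 124 high x 14 mm thick, lower edge 6 mm above the desk, flat, no handle, white with blue rim; a steel striker juts 32 mm from its inner face 195 mm from the hinge, 107 mm up; when shut its outer face is at case x = -95 mm, 6 mm proud of the upper tier
- tumbler: steel tumbler with black screw lid, 78 mm across, 178 mm high, loose; origin under its centre. Leave it alone
- webcam: matte black folded webcam, 100 mm (its y) x 50 mm x 44 mm high, loose; origin under its centre. Leave it alone
- mug: blue mug 80 mm across, 92 mm high, handle at its +y, loose; origin under its centre. Leave it alone
- pen_cup: white cup 76 mm across, 100 mm high, loose; origin under its centre. Leave it alone
- cactus (a point): green cactus pot, 92 mm across, 158 mm high with the cactus, standing on a free-turning white turntable 190 mm across and 23 mm high; origin under the pot's centre. Leave it alone
Mind the look-alikes: they are no part of the job. There is more than one size of the tray; the job needs the middle-sized.

How it is judged (in metres and radians):
On the way, in this order (a step that is already met when the one before it is completed fails the run):
1. the tray stands flat on the desk in the lower compartment (no more than about 10 mm still out), let go, with the door still open (x of tray in the frame of case between -0.022 and 0.05 m and y of tray in the frame of case between -0.1 and 0.1 m and height (world z) of tray below 0.012 m and angle between tray's own z axis and vertical below 0.1 rad and value of joint door above 0.05 rad and contact force between the fingers and tray below 0.2 N), for 0.1 s.
2. the door is shut on its catch (value of joint door below 0.015 rad), for 0.3 s.
At the end, for the whole second after the job is handed in: The tray stands flat (within 0.1 rad) on the desk wholly inside the lower compartment (its centre no more than 13 mm towards the mouth from the case's origin), at rest, and the door sits on its catch within 0.015 rad of shut (x of tray in the frame of case between -0.013 and 0.05 m and y of tray in the frame of case between -0.1 and 0.1 m and height (world z) of tray below 0.012 m and angle between tray's own z axis and vertical below 0.1 rad and value of joint door below 0.015 rad and linear speed of tray below 0.02 m/s); the robot touches nothing.
It fails at once if the door was slammed (swinging shut faster than 2.5 rad/s before it reaches its catch) (velocity of joint door below -2.5 rad/s and value of joint door above 0.12 rad).
It fails at once if the door was forced (pushed with more than 40 N) (contact force between any of the arm, the fingers and door above 40 N).
It fails at once if the tray was tipped by more than 0.5 rad (angle between tray's own z axis and vertical above 0.5 rad).
It fails at once if the tumbler, webcam, mug, pen cup or cactus pot was moved by more than 30 mm (distance of any of tumbler, webcam, mug, pen_cup, cactus from where it was at the start of the episode above 0.03 m).
It also fails if it takes over 72 s, if anything falls off the work surface, if the arm or the gripper's body presses on something with over 40 N, if the wrist force passes 120 N, or if a joint passes its speed limit or range.

## Working session

There is one attempt and no reset: what is moved stays moved. The work goes in short steps, Python scripts to look and compute and a tool call to move; the robot and the scene stay as the last step left them, time stands still between calls to the robot, and variables do not carry over. Pictures are saved under pics/ and viewed, about 8 in all and at most 12, crops included, and the job is handed in when it is done.

Besides the shell and the picture viewer there is one more tool, called after "Call:" as name(argument=value, ...) on one line, values as JSON. servo_tool: Moves the arm, as the interface text tells. Its arguments: {"type":"object","properties":{"rows":{"type":"array","items":{"type":"array"}},"force":{"type":"number"}},"required":["rows"]}

```bash
ls; mkdir -p pics; cat > h.py <<'E'
import numpy as np,cv2
from rig import *
from scipy.spatial.transform import Rotation as R
def cal(n):
    c=get_calibration(n);return np.array(c["intrinsics"]),c["k1"],np.array(c["world_to_cam"])
def toworld(n,p):
    K,k,T=cal(n);return (np.linalg.inv(T)@np.r_[p,1])[:3]
def proj(n,P):
    K,k,T=cal(n);p=(T@np.r_[P,1])[:3];s=p[:2]/p[2];s=s*(1+k*(s@s));return (K@np.r_[s,1])[:2]
def ray(n,uv,z):
    K,k,T=cal(n);d=(np.linalg.inv(K)@np.r_[uv,1])[:2];s=d.copy()
    for _ in range(20): s=d/(1+k*(s@s))
    Ti=np.linalg.inv(T);o=Ti[:3,3];v=Ti[:3,:3]@np.r_[s,1];return o+v*(z-o[2])/v[2]
E
python3 - <<'E'
from h import *
print(sense())
for n in("side","top"):
    im=grab_frame(n);cv2.imwrite(f"pics/{n}0.png",im)
    K,k,T=cal(n);print(n,K.round(1).tolist(),k,np.linalg.inv(T).round(2).tolist())
    for t in("tray","case","door","tumbler","webcam","mug","pen_cup","cactus"):
        for d in boxes_of(n,t):
            if d["conf"]>.3:
                w=toworld(n,d["centre"]);print(n,t,round(d["conf"],2),w.round(),proj(n,w).round())
E
```

```text
pics
{'clock': 0.0, 'qpos': array([ 1.29360380e+00,  3.53680602e-01,  1.63416925e+00,  3.55067078e-05,
        1.15521629e+00, -2.42707425e-03]), 'qvel': array([ 0.00198421,  0.00183916, -0.00055867, -0.00214298, -0.0007649 ,
        0.00017369]), 'joint_efforts': array([-2.77508334e-03, -6.05245471e+01, -3.42074203e+01, -2.88915935e-04,
        9.01569292e-03, -2.71289440e-05]), 'eef_pos': array([169.44318796, 601.06848869, 230.52640072]), 'tcp_rot': array([-3.14011925e+00, -3.60394641e-05,  2.86681282e+00]), 'contact_force': array([-0.2510838 ,  0.52043338, -0.05994809]), 'wrist_torque': array([0.0250743 , 0.02368045, 0.01254255]), 'opening': 1.0007151131589378}
side [[588.3, 0.0, 315.2], [0.0, 588.3, 238.9], [0.0, 0.0, 1.0]] -0.18552003026518715 [[0.72, -0.47, 0.51, -220.36], [-0.69, -0.47, 0.55, -777.98], [-0.02, -0.75, -0.67, 1011.46], [0.0, 0.0, 0.0, 1.0]]
side tray 0.93 [428. 388.  19.] [199. 198.]
side tray 0.89 [425. 234.  15.] [232. 224.]
side tray 0.87 [272. 269.  25.] [176. 243.]
side case 0.74 [647. -31. 183.] [366. 179.]
side case 0.48 [ 454. -401.  140.] [439. 318.]
si
[... 407 characters left out ...]
 570.7, 230.6], [0.0, 0.0, 1.0]] 0.02688070444925158 [[0.02, -0.99, 0.14, 338.95], [-1.0, -0.02, 0.0, 1.99], [-0.0, -0.14, -0.99, 1148.94], [0.0, 0.0, 0.0, 1.0]]
top tray 0.96 [220. 304.   9.] [157. 368.]
top tray 0.88 [440. 396.   8.] [118. 254.]
top tray 0.86 [436. 241.   4.] [196. 258.]
top tray 0.63 [ 475. -373.  172.] [533. 235.]
top case 0.96 [688. -18. 266.] [331.  92.]
top door 0.9 [525.  94. 127.] [265. 205.]
top tumbler 0.83 [ 474. -376.  173.] [536. 236.]
top webcam 0.97 [ 426. -219.   41.] [429. 267.]
top mug 0.9 [ 632. -391.   46.] [516. 165.]
top mug 0.58 [ 427. -217.   42.] [428. 266.]
top pen_cup 0.6 [ 729. -268.   61.] [455. 114.]
top cactus 0.64 [658. 319.  16.] [162. 148.]
```

View pics/top0.png

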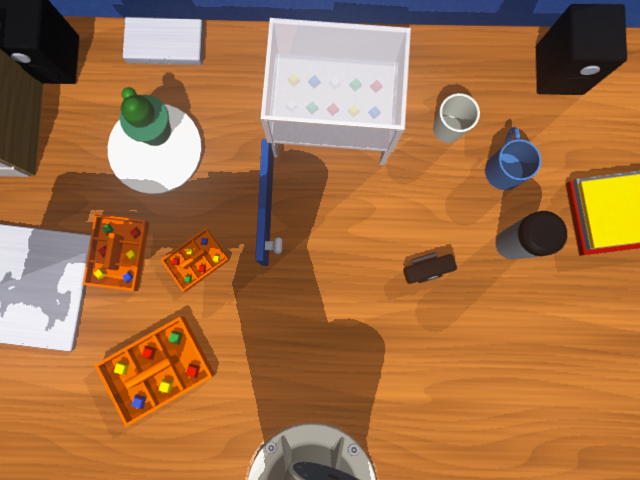

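View pics/side0.png

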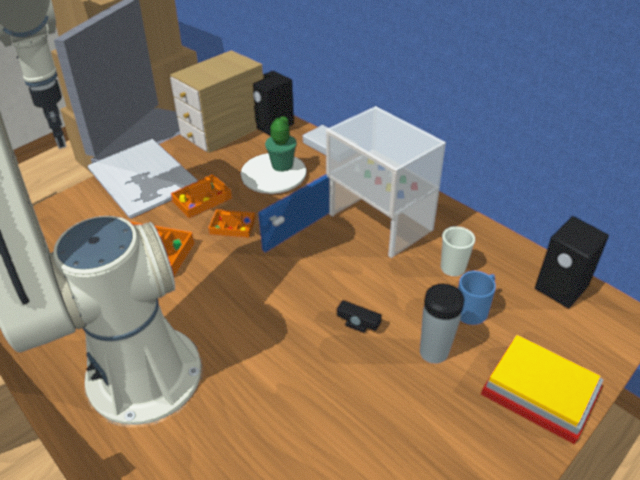

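Two views show three orange trays, at top pixels (157,368), about 95 px long, (118,254), about 73 px, and (196,258), about 55 px. At roughly 0.5 px/mm the middle one is (118,254). The door is open at about 90° and runs towards the robot from (265,142) to (262,262).

```bash
cat > m.py <<'E'
from h import *
im=grab_frame("top")
for d in trace("top","tray"):
    m=d["mask"].astype(np.uint8)
    if m.sum()<50: continue
    c,_=cv2.findContours(m,cv2.RETR_EXTERNAL,cv2.CHAIN_APPROX_NONE);c=max(c,key=cv2.contourArea)[:,0]
    w=np.array([ray("top",p,30)[:2] for p in c.astype(float)],np.float32)
    r=cv2.minAreaRect(w);print(round(d["conf"],2),c.mean(0).round(),r)
a=cv2.resize(im[205:300,75:165],None,fx=4,fy=4,interpolation=2)
b=cv2.resize(im[10:170,250:425],None,fx=2.5*1.0,fy=2.5,interpolation=2)
H=max(a.shape[0],b.shape[0]);o=np.zeros((H,a.shape[1]+b.shape[1],3),np.uint8);o[:a.shape[0],:a.shape[1]]=a;o[:b.shape[0],a.shape[1]:]=b
cv2.imwrite("pics/crop.png",o)
E
python3 m.py
```

```text
0.87 [195. 260.] ((431.60870361328125, 237.47189331054688), (82.690185546875, 108.43838500976562), 38.32524108886719)
0.7 [116. 252.] ((443.2165222167969, 392.3393249511719), (110.38455963134766, 139.55384826660156), 84.19849395751953)
0.66 [455. 118.] ((728.8621826171875, -278.5450744628906), (79.6057357788086, 111.65597534179688), 67.12945556640625)
0.6 [154. 370.] ((220.03179931640625, 302.76593017578125), (131.84213256835938, 191.19265747070312), 30.726449966430664)
```

View pics/crop.png

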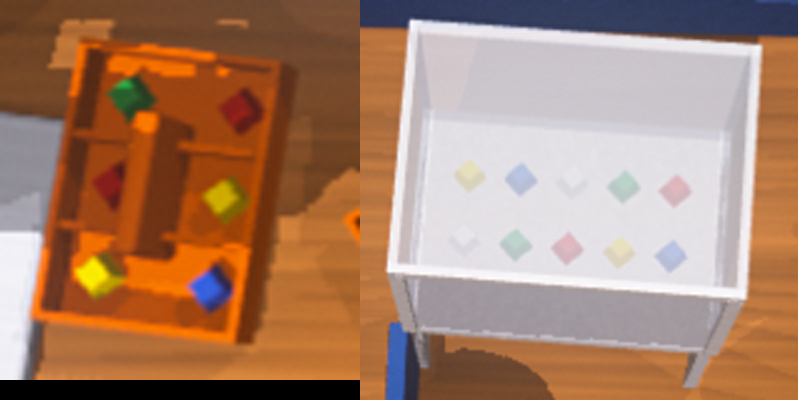

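```bash
python3 - <<'E'
from h import *
f=lambda x,y,z:ray("top",np.array([x,y],float),z).round(1)
print("case FL FR BL BR",*[f((x-360)/2.5+250,y/2.5+10,270) for x,y in((388,272),(746,299),(410,20),(760,44))])
print("feet",f(274.8,156.8,0),f(382.8,164.8,0))
print("tray TL BL TR(rim)",f(95,215,30),f(84,285,30),f(75+265/4,205+60/4,30))
print("door top line z=130",f(265,142,130),f(262,262,130))
for d in trace("top","door")[:2]:
    m=d["mask"].astype(np.uint8);c,_=cv2.findContours(m,0,1);c=max(c,key=cv2.contourArea);print(d["conf"],cv2.boundingRect(c),cv2.minAreaRect(c))
    ys,xs=np.nonzero(m)
    for y in range(ys.min()+2,ys.max(),15): print(y,xs[ys==y].min(),xs[ys==y].max(),f(xs[ys==y].min(),y,130))
E
```

```text
case FL FR BL BR [638.9  92.6 270. ] [ 626.1 -135.9  270. ] [809.4  84.  270. ] [ 797.8 -144.5  270. ]
feet [650.3  89.5   0. ] [ 638.3 -133.9    0. ]
tray TL BL TR(rim) [515.2 438.9  30. ] [377.  449.6  30. ] [507.3 347.2  30. ]
door top line z=130 [642.6  98.5 130. ] [421.3  96.3 130. ]
0.83 (255, 139, 27, 127) ((270.3294982910156, 202.2851104736328), (25.70366668701172, 125.96237182617188), 2.5791478157043457)
141 262 267 [644.4 104.1 130. ]
156 260 273 [615.9 106.7 130. ]
171 260 272 [587.8 105.8 130. ]
186 259 272 [559.8 106.6 130. ]
201 259 271 [532.  105.6 130. ]
216 258 271 [504.4 106.4 130. ]
231 257 269 [477.  107.3 130. ]
246 256 281 [449.8 108.1 130. ]
261 257 268 [422.9 105.3 130. ]
```

Choice check: the crop shows a tray rim about 138.6 mm long and 92 to 100 mm wide, so it is the middle tray at (118,254). The large one measures about 191 mm and the small one about 108 mm.

- **Tray:** about (442,394), yaw -0.077.
- **Case:** origin about (721,-26.5), yaw -0.054.
- **Door:** open about 1.53 rad.

Plan: pick the tray with the tool vertical and lift it over the door. Set it down in front of the mouth, regrasp with the tool leaned 70°, slide it in, then push the door shut.

```bash
cat >> h.py <<'E'
def go(P,yaw=None,lean=0,heading=None):
    "total shift (tool axes, current) and turn to target; yaw = heading of tool lean direction"
    s=sense();R0=R.from_euler("xyz",s["tcp_rot"]);sh=R0.inv().apply(np.array(P)-s["eef_pos"])
    Rt=R.from_euler("z",yaw)*R.from_matrix(np.array([[-1,0,0],[0,1,0],[0,0,-1]]).T)*R.from_euler("y",-lean,degrees=True)
    t=(R0.inv()*Rt).as_rotvec(degrees=True)
    print("pos",s["eef_pos"].round(1),"t",round(s["clock"],2),"f",s["contact_force"].round(1),"open",round(s["opening"],3),"q",s["qpos"].round(2),"\nshift",sh.round(1),"turn",t.round(1))
E
python3 -c "
from h import *
go([442,394,160],-0.077)"
```

```text
pos [169.6 601.5 231.3] t 1.05 f [-0.6 -0.6  0.1] open 1.004 q [ 1.29  0.35  1.63  0.    1.16 -0.  ] 
shift [-318.5 -125.8   71.3] turn [ -0.   -0.  -11.3]
```

Call:
servo_tool(rows=[[40,[-45.5,-18,10],[0,0,0]],[40,[-45.5,-18,10],[0,0,0]],[40,[-45.5,-18,10],[0,0,0]],[40,[-45.5,-18,10],[0,0,0]],[40,[-45.5,-18,10],[0,0,0]],[40,[-45.5,-18,10],[0,0,0]],[40,[-45.5,-18,10],[0,0,0]],[40,[0,0,0],[0,0,-10]]], force=40)

```text
clock: 2.05
eef_pos: [444.1, 391.5, 160.5]
tcp_rot: [-3.14, -0.0, 3.041]
contact_force: [-0.7, 0.3, -0.0]
opening: 0.466
```

Call:
servo_tool(rows=[[40,[0,0,0],[0,0,-1.3]],[40,[0,0,0],[0,0,0]],[40,[0,0,0],[0,0,0]]])

```text
clock: 2.42
eef_pos: [441.5, 394.4, 161.5]
tcp_rot: [3.141, 0.0, 3.063]
contact_force: [-0.3, 0.3, 0.5]
opening: 0.466
```

```bash
python3 - <<'E'
from h import *
go([442,394,100],-0.077)
im=grab_frame("top");a=im[170:330,40:260];b=grab_frame("side")[100:290,120:300]
a=cv2.resize(a,(440,320));b=cv2.resize(b,(360,380));o=np.zeros((380,800,3),np.uint8);o[:320,:440]=a;o[:,440:]=b;cv2.imwrite("pics/pre.png",o)
E
```

```text
pos [441.5 394.4 161.5] t 2.42 f [-0.3  0.3  0.5] open 0.466 q [ 0.73  0.38  1.77  0.    1.   -0.77] 
shift [-0.5 -0.4 61.5] turn [ 0.   0.  -0.1]
```

View pics/pre.png

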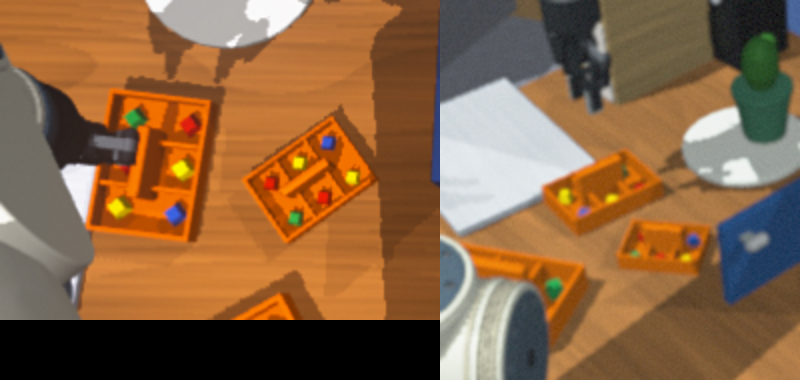

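```bash
python3 - <<'E'
from h import *
print(ray("top",np.array([110.5,251.5]),61), proj("top",[442,394,61]), proj("side",[442,394,161]), proj("top",[442,394,30]))
im=grab_frame("top")
m=cv2.resize(im[205:300,75:165],None,fx=6,fy=6,interpolation=2)
for X,Y,Z in[(-70,-50,30),(70,-50,30),(70,50,30),(-70,50,30),(-35,-6,61),(35,-6,61),(35,6,61),(-35,6,61)]:
    w=R.from_euler("z",-.077).apply([X,Y,Z])+[442,394,0];p=(proj("top",w)-[75,205])*6
    cv2.circle(m,tuple(int(v) for v in p),4,(255,255,0),-1)
cv2.imwrite("pics/c2.png",m)
E
```

```text
[440.55461379 392.10962304  61.        ] [109.55918976 250.72453353] [194.2437171  152.16497148] [115.17174656 252.33818458]
```

View pics/c2.png

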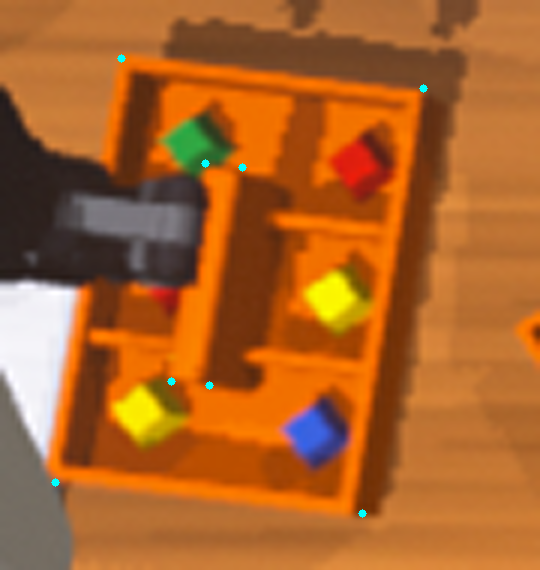

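The overlay matches the tray to about 2 mm. I'm descending and gripping.

Call:
servo_tool(rows=[[40,[0,0,40],[0,0,0]],[40,[0,0,40],[0,0,0]],[40,[0,0,30],[0,0,0]],[40,[0,0,17],[0,0,0]],[0,[0,0,0],[0,0,0]],[0,[0,0,0],[0,0,0]],[0,[0,0,0],[0,0,0]],[0,[0,0,0],[0,0,0]]], force=40)

```text
clock: 3.58
eef_pos: [442.3, 394.1, 35.0]
tcp_rot: [3.141, 0.001, 3.064]
contact_force: [0.6, -0.1, -0.7]
opening: 0.13
```

Call:
servo_tool(rows=[[0,[0,0,0],[0,0,0]],[0,[0,0,-10],[0,0,0]],[0,[0,0,-30],[0,0,0]],[0,[0,0,-40],[0,0,0]],[0,[0,0,-40],[0,0,0]],[0,[0,0,-40],[0,0,0]],[0,[0,0,0],[0,0,0]]])

```text
clock: 4.45
eef_pos: [443.5, 395.2, 198.3]
tcp_rot: [3.137, 0.005, 3.064]
contact_force: [0.6, 1.0, -1.0]
opening: 0.132
```

```bash
python3 - <<'E'
from h import *
go([545,-17,193],-0.054)
cv2.imwrite("pics/lift.png",grab_frame("side")[60:300,120:420])
E
```

```text
pos [443.5 395.2 198.3] t 4.45 f [ 0.6  1.  -1. ] open 0.132 q [ 0.73  0.34  1.74 -0.    1.06 -0.77] 
shift [-133.1 -403.1    4. ] turn [ 0.3  0.3 -1.4]
```

View pics/lift.png

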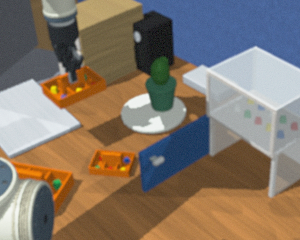

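Call:
servo_tool(rows=[[0,[-6,-18,0],[0,0,0]],[0,[-14,-42,0],[0,0,0]],[0,[-14,-42,0],[0,0,0]],[0,[-14,-42,0],[0,0,0]],[0,[-14,-42,0],[0,0,0]],[0,[-14,-42,0],[0,0,0]],[0,[-14,-42,0],[0,0,0]],[0,[-14,-42,0],[0,0,0]]])

```text
clock: 5.5
eef_pos: [520.3, 72.2, 192.9]
tcp_rot: [-3.141, -0.003, 3.064]
contact_force: [0.8, 0.0, -0.9]
opening: 0.133
```

Call:
servo_tool(rows=[[0,[-13,-40,0],[0,0,0]],[0,[-12,-35,0],[0,0,0]],[0,[-4,-16,0],[0,0,-1.4]],[0,[0,0,0],[0,0,0]],[0,[0,0,0],[0,0,0]]])

```text
clock: 6.12
eef_pos: [542.4, -18.1, 193.5]
tcp_rot: [3.141, -0.002, 3.088]
contact_force: [0.2, -0.1, -0.5]
opening: 0.132
```

```bash
python3 - <<'E'
from h import *
go([548,-17,35],-0.054)
cv2.imwrite("pics/over.png",np.hstack([grab_frame("side")[60:360,220:520],grab_frame("top")[60:360,170:470]]))
E
```

```text
pos [542.4 -18.1 193.5] t 6.12 f [ 0.2 -0.1 -0.5] open 0.132 q [-0.04  0.27  1.85  0.    1.03 -1.55] 
shift [ -5.8   1.4 158.5] turn [ 0.  -0.1  0. ]
```

View pics/over.png

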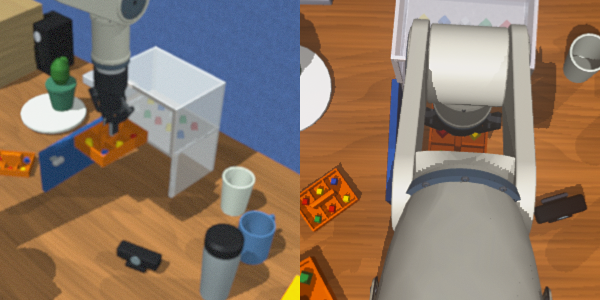

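Call:
servo_tool(rows=[[0,[12,0,20],[0,0,0]],[0,[10,0,35],[0,0,0]],[0,[0,0,40],[0,0,0]],[0,[0,0,35],[0,0,0]],[0,[0,0,18],[0,0,0]],[0,[0,0,8],[0,0,0]],[0,[0,0,2],[0,0,0]],[0,[0,0,0],[0,0,0]]])

```text
clock: 7.22
eef_pos: [521.9, -16.9, 36.9]
tcp_rot: [3.142, 0.001, 3.089]
contact_force: [-0.0, -0.4, -0.6]
opening: 0.13
```

Call:
servo_tool(rows=[[40,[0,0,0],[0,0,0]],[40,[0,0,0],[0,0,0]],[40,[0,0,0],[0,0,0]],[40,[0,0,-30],[0,0,0]],[40,[0,0,-40],[0,0,0]],[40,[0,0,-30],[0,0,0]],[40,[0,0,0],[0,0,0]],[40,[0,0,0],[0,0,0]]])

```text
clock: 8.22
eef_pos: [520.9, -17.1, 135.7]
tcp_rot: [3.142, -0.001, 3.088]
contact_force: [0.1, 0.1, 0.6]
opening: 0.468
```

```bash
python3 - <<'E'
from h import *
go([520,-17,134],-0.054,lean=70)
E
```

```text
pos [520.9 -17.1 135.7] t 8.22 f [0.1 0.1 0.6] open 0.468 q [-0.04  0.31  1.94  0.    0.89 -1.55] 
shift [0.9 0.  1.7] turn [  0. -70.   0.]
```

Call:
servo_tool(rows=[[40,[0,0,0],[0,-10,0]],[40,[0,0,0],[0,-10,0]],[40,[0,0,0],[0,-10,0]],[40,[0,0,0],[0,-10,0]],[40,[0,0,0],[0,-10,0]],[40,[0,0,0],[0,-10,0]],[40,[0,0,0],[0,-10,0]],[40,[0,0,0],[0,0,0]]])

```text
clock: 9.22
eef_pos: [495.9, -20.2, 317.7]
tcp_rot: [3.131, 0.97, 3.085]
contact_force: [0.7, 0.1, -0.4]
opening: 0.467
```

Call:
servo_tool(rows=[[40,[0,0,0],[0,0,0]],[40,[0,0,0],[0,0,0]]])

```text
clock: 9.48
eef_pos: [497.0, -20.3, 314.0]
tcp_rot: [3.131, 0.962, 3.085]
contact_force: [-0.2, 0.4, -0.4]
opening: 0.466
```

```bash
python3 - <<'E'
from h import *
go([525,-17,42],-0.054,lean=70)
E
```

```text
pos [497.  -20.3 314. ] t 9.47 f [-0.2  0.4 -0.4] open 0.466 q [-0.04 -0.28  2.46 -0.5   0.   -1.06] 
shift [207.2   3.1 178.3] turn [  0.4 -14.9  -0.1]
```

```bash
cat > kin.py <<'E'
import numpy as np
from scipy.optimize import least_squares
D=np.array([(.3537,1.634,1.155,624.98,231.28),(.38,1.77,1.0,592,161.5),(.34,1.74,1.06,594,198.3),(.27,1.85,1.03,542.7,193.5),(.31,1.94,.89,521.2,135.7),(-.28,2.46,0,497.4,314)])
def fk(p,q2,q3,q5):
    a0,h,L1,L2,of,L3=p;a=q2+q3;b=a+q5
    return np.array([a0+L1*np.sin(q2)+L2*np.sin(a)+of*np.cos(a)+L3*np.sin(b),h+L1*np.cos(q2)+L2*np.cos(a)-of*np.sin(a)+L3*np.cos(b)])
p0=np.array([0,330,450,450,0,250.])
res=lambda p:np.r_[(fk(p,*D.T[:3])-D.T[3:]).ravel()/3,(p-p0)/np.array([30,60,60,60,20,60])]
p=least_squares(res,p0).x
if __name__=="__main__":
    print(p.round(1),(fk(p,*D.T[:3])-D.T[3:]).round(1))
    for lean in(50,55,60,65,70,75,80):
        for r,z in((521,60),(523,42),(560,42),(600,42),(640,42),(680,42),(710,42)):
            b=np.pi-np.radians(lean)
            f=lambda q:fk(p,q[0],q[1],b-q[0]-q[1])-[r,z]
            s=least_squares(f,[.5,1.5],bounds=([-.92,.06],[2.1,2.66]));q5=b-sum(s.x)
            print(lean,r,z,s.x.round(2),round(q5,2),"ok" if s.cost<1 and q5>0 else "NO")
E
python3 kin.py
```

```text
[ -8.8 280.4 563.5 495.6  38.6 339.1] [[-1.4 -1.  -0.4 -1.5  3.8  0.5]
 [ 2.7 -0.4 -1.  -0.7  0.9 -1.3]]
50 521 60 [0.5  2.56] -0.79 NO
50 523 42 [0.57 2.56] -0.86 NO
50 560 42 [0.56 2.48] -0.78 NO
50 600 42 [0.57 2.4 ] -0.7 NO
50 640 42 [0.58 2.32] -0.64 NO
50 680 42 [0.6  2.24] -0.57 NO
50 710 42 [0.62 2.18] -0.53 NO
55 521 60 [0.59 2.6 ] -1.01 NO
55 523 42 [0.66 2.59] -1.07 NO
55 560 42 [0.64 2.52] -0.98 NO
55 600 42 [0.64 2.44] -0.89 NO
55 640 42 [0.64 2.35] -0.81 NO
55 680 42 [0.65 2.27] -0.74 NO
55 710 42 [0.66 2.21] -0.69 NO
60 521 60 [0.7  2.62] -1.23 NO
60 523 42 [0.77 2.61] -1.29 NO
60 560 42 [0.74 2.54] -1.18 NO
60 600 42 [0.72 2.46] -1.08 NO
60 640 42 [0.71 2.38] -0.99 NO
60 680 42 [0.71 2.3 ] -0.91 NO
60 710 42 [0.72 2.24] -0.86 NO
65 521 60 [0.83 2.63] -1.45 NO
65 523 42 [0.89 2.62] -1.5 NO
65 560 42 [0.84 2.55] -1.38 NO
65 600 42 [0.8  2.47] -1.27 NO
65 640 42 [0.78 2.39] -1.17 NO
65 680 42 [0.78 2.31] -1.08 NO
65 710 42 [0.78 2.25] -1.02 NO
70 521 60 [0.95 2.63] -1.67 NO
70 523 42 [1.01 2.61] -1.71 NO
70 560 42 [0.95 2.55] -1.57 NO
70 600 42 [0.9  2.47] -1.45 NO
70 640 42 [0.87 2.4 ] -1.35 NO
70 680 42 [0.85 2.32] -1.25 NO
70 710 42 [0.84 2.26] -1.19 NO
75 521 60 [1.07 2.62] -1.86 NO
75 523 42 [1.13 2.6 ] -1.89 NO
75 560 42 [1.05 2.54] -1.75 NO
75 600 42 [0.99 2.47] -1.62 NO
75 640 42 [0.95 2.39] -1.51 NO
75 680 42 [0.93 2.32] -1.41 NO
75 710 42 [0.92 2.26] -1.34 NO
80 521 60 [1.18 2.6 ] -2.03 NO
80 523 42 [1.23 2.57] -2.05 NO
80 560 42 [1.15 2.51] -1.91 NO
80 600 42 [1.08 2.45] -1.78 NO
80 640 42 [1.03 2.38] -1.67 NO
80 680 42 [1.  2.3] -1.56 NO
80 710 42 [0.99 2.25] -1.49 NO
```

Call:
servo_tool(rows=[[40,[0,0,0],[-10,0,0]],[40,[0,0,0],[-10,0,0]],[40,[0,0,0],[0,0,0]]])

```text
clock: 9.85
eef_pos: [482.4, 85.3, 321.6]
tcp_rot: [2.952, 0.97, 3.085]
contact_force: [1.1, -0.7, 0.5]
opening: 0.47
```

```bash
python3 - <<'E'
from h import *
go([525,-17,300],-0.054,lean=70)
E
```

```text
pos [482.4  85.3 321.6] t 9.85 f [ 1.1 -0.7  0.5] open 0.47 q [ 0.17 -0.31  2.47 -0.12  0.   -1.32] 
shift [  -9.6 -107.8   32.3] turn [ 10.7 -14.4  -1.4]
```

Call:
servo_tool(rows=[[40,[0,0,0],[5,10,0]],[40,[0,0,0],[5,10,0]],[40,[0,0,0],[0,0,0]],[40,[0,0,0],[0,0,0]]])

```text
clock: 10.35
eef_pos: [482.1, 86.7, 319.1]
tcp_rot: [3.132, 0.661, 3.131]
contact_force: [0.7, -1.1, -0.8]
opening: 0.467
```

```bash
cat > flip.py <<'E'
from h import *
from kin import p
def fk6(q):
    Rf=R.from_euler("z",q[0])*R.from_euler("y",q[1]+q[2]);a0,h,L1,L2,of,L3=p
    W=R.from_euler("z",q[0]).apply([a0+L1*np.sin(q[1]),0,h+L1*np.cos(q[1])])+Rf.apply([of,0,L2])
    Rt=Rf*R.from_euler("z",q[3])*R.from_euler("y",q[4])*R.from_euler("z",q[5]+np.pi/2)
    return W+Rt.apply([0,0,L3]),Rt
def row(qa,qb):
    a,Ra=fk6(qa);b,Rb=fk6(qb);return Ra.inv().apply(b-a).round(1),(Ra.inv()*Rb).as_rotvec(degrees=True).round(1)
if __name__=="__main__":
    s=sense();q=s["qpos"];P,Rt=fk6(q);print(q.round(3),P.round(1),s["eef_pos"].round(1),(Rt.inv()*R.from_euler("xyz",s["tcp_rot"])).as_rotvec().round(3))
    q2=q.copy();q2[3]+=np.radians(10);print(row(q,q2))
E
python3 flip.py
```

```text
[ 0.3   -0.255  2.244 -0.353  0.54  -1.017] [481.9  85.8 321.6] [482.1  86.7 319.1] [0. 0. 0.]
(array([14. , 27. , -1.4]), array([-4.4,  2.7,  8.6]))
```

Call:
servo_tool(rows=[[40,[14,27,-1.4],[-4.4,2.7,8.6]],[40,[14,27,-1.4],[-4.4,2.7,8.6]],[40,[14,27,-1.4],[-4.4,2.7,8.6]],[40,[14,27,-1.4],[-4.4,2.7,8.6]],[40,[14,27,-1.4],[-4.4,2.7,8.6]],[40,[14,27,-1.4],[-4.4,2.7,8.6]],[40,[14,27,-1.4],[-4.4,2.7,8.6]],[40,[14,27,-1.4],[-4.4,2.7,8.6]]])

```text
clock: 11.35
eef_pos: [449.8, 295.4, 388.8]
tcp_rot: [2.219, -0.266, 2.246]
contact_force: [-0.1, 0.1, -0.4]
opening: 0.47
```

Call:
servo_tool(rows=[[40,[14,27,-1.4],[-4.4,2.7,8.6]],[40,[14,27,-1.4],[-4.4,2.7,8.6]],[40,[14,27,-1.4],[-4.4,2.7,8.6]],[40,[14,27,-1.4],[-4.4,2.7,8.6]],[40,[14,27,-1.4],[-4.4,2.7,8.6]],[40,[14,27,-1.4],[-4.4,2.7,8.6]],[40,[14,27,-1.4],[-4.4,2.7,8.6]],[40,[14,27,-1.4],[-4.4,2.7,8.6]]])

```text
clock: 12.35
eef_pos: [546.9, 282.8, 588.3]
tcp_rot: [1.48, -1.504, 2.285]
contact_force: [-0.1, -0.5, 0.7]
opening: 0.471
```

```bash
python3 flip.py
```

```text
[ 0.293 -0.258  2.254  2.456  0.536 -1.022] [546.1 279.7 587.8] [546.9 282.8 588.3] [0. 0. 0.]
(array([13.8, 26.9, -1.3]), array([-4.4,  2.7,  8.6]))
```

Call:
servo_tool(rows=[[40,[14,27,-1.4],[-4.4,2.7,8.6]],[40,[14,27,-1.4],[-4.4,2.7,8.6]],[40,[14,27,-1.4],[-4.4,2.7,8.6]],[40,[14,27,-1.4],[-4.4,2.7,8.6]],[40,[0,0,0],[0,0,0]]])

```text
clock: 12.98
eef_pos: [594.2, 181.9, 625.3]
tcp_rot: [-1.358, -1.003, -1.46]
contact_force: [-0.7, 0.4, -0.5]
opening: 0.467
```

```bash
cat > ik.py <<'E'
from flip import *
from scipy.optimize import least_squares
lo=[-2.63,-.92,.06,-1.3,0,-3.02];hi=[2.63,2.1,2.66,4.44,2.69,3.02]
def Rlean(yaw,lean,half=True):
    Rt=R.from_euler("z",yaw)*R.from_matrix(np.array([[-1,0,0],[0,1,0],[0,0,-1]]))*R.from_euler("y",-lean,degrees=True)
    return Rt*R.from_euler("z",np.pi) if half else Rt
def ik(P,Rt,q0):
    def f(q):
        p_,r=fk6(q);return np.r_[(p_-P)/100,(Rt.inv()*r).as_rotvec()]
    s=least_squares(f,np.clip(q0,np.array(lo)+.01,np.array(hi)-.01),bounds=(lo,hi));return s.x,s.cost
def plan(P,yaw,lean,n,half=True):
    s=sense();q=s["qpos"];qt,c=ik(np.array(P,float),Rlean(yaw,lean,half),q)
    print("t",round(s["clock"],2),"pos",s["eef_pos"].round(1),"q",q.round(2),"->",qt.round(2),"cost",round(c,5),"dmax",np.abs(qt-q).max().round(2))
    for i in range(n):
        a,b=q+(qt-q)*i/n,q+(qt-q)*(i+1)/n;r=row(a,b);print([r[0].tolist(),r[1].tolist()],fk6(b)[0].round())
def straight(P,yaw,lean,half=True):
    s=sense();R0=R.from_euler("xyz",s["tcp_rot"])
    print("t",round(s["clock"],2),"pos",s["eef_pos"].round(1),"f",s["contact_force"].round(1),"open",round(s["opening"],3),"q",s["qpos"].round(2),"\nshift",R0.inv().apply(np.array(P)-s["eef_pos"]).round(1),"turn",(R0.inv()*Rlean(yaw,lean,half)).as_rotvec(degrees=True).round(1))
E
python3 -c "
from ik import *
plan([521,-17,150],-.054,70,16)
for P in ([521,-17,46],[718,-27,46]): print(ik(np.array(P,float),Rlean(-.054,70),np.array([0,.9,2.5,3.14,1.6,-1.5])))"
```

```text
t 12.97 pos [594.2 181.9 625.3] q [ 0.3  -0.26  2.25  3.16  0.54 -1.03] -> [ 0.02  0.49  2.66  3.22  1.17 -1.57] cost 0.00224 dmax 0.75
[[-24.4, 29.3, 4.1], [-2.0, -1.0, -1.9]] [604. 171. 589.]
[[-24.8, 28.5, 3.1], [-1.9, -1.0, -1.9]] [613. 161. 554.]
[[-25.1, 27.5, 2.0], [-1.9, -1.1, -1.9]] [620. 150. 519.]
[[-25.4, 26.6, 1.1], [-1.9, -1.1, -1.9]] [624. 138. 484.]
[[-25.6, 25.6, 0.1], [-1.9, -1.2, -1.8]] [626. 126. 450.]
[[-25.8, 24.5, -0.8], [-1.8, -1.3, -1.8]] [626. 113. 417.]
[[-25.9, 23.5, -1.7], [-1.8, -1.3, -1.8]] [624.  99. 385.]
[[-26.0, 22.4, -2.5], [-1.8, -1.4, -1.8]] [620.  86. 353.]
[[-26.0, 21.2, -3.4], [-1.7, -1.4, -1.8]] [614.  72. 323.]
[[-25.9, 20.1, -4.1], [-1.7, -1.5, -1.8]] [606.  59. 294.]
[[-25.8, 18.9, -4.8], [-1.6, -1.5, -1.8]] [596.  45. 266.]
[[-25.6, 17.7, -5.5], [-1.6, -1.6, -1.8]] [584.  32. 240.]
[[-25.3, 16.6, -6.1], [-1.5, -1.7, -1.8]] [572.  19. 215.]
[[-25.0, 15.4, -6.7], [-1.5, -1.7, -1.8]] [557.   7. 192.]
[[-24.6, 14.2, -7.3], [-1.4, -1.8, -1.8]] [542.  -5. 170.]
[[-24.2, 13.1, -7.8], [-1.3, -1.8, -1.8]] [525. -17. 150.]
(array([ 9.67887819e-04,  1.00258466e+00,  2.61941199e+00,  3.19368708e+00,
        1.70147291e+00, -1.54518526e+00]), np.float64(1.1786104560684508e-27))
(array([-0.02451288,  0.83404914,  2.24705294,  3.17179954,  1.16126683,
       -1.57273935]), np.float64(9.070225584197567e-30))
```

```bash
python3 -c "
from ik import *
for lean in (35,40,45,50,55):
  for P in ([446,-15,60],[446,-15,18],[655,-24,18]):
    q,c=ik(np.array(P,float),Rlean(-.054,lean),np.array([0,.6,2.3,3.14,.8,-1.5])); print(lean,P,q.round(2),round(c,5))
"
```

```text
35 [446, -15, 60] [-0.02  0.27  2.57  3.21  0.31 -1.61] 0.0
35 [446, -15, 18] [-0.02  0.43  2.58  3.19  0.48 -1.58] 0.0
35 [655, -24, 18] [-0.03  0.55  2.15  3.22  0.17 -1.63] 0.0
40 [446, -15, 60] [-0.01  0.33  2.62  3.19  0.51 -1.59] 0.0
40 [446, -15, 18] [-0.01  0.5   2.63  3.18  0.69 -1.57] 0.0
40 [655, -24, 18] [-0.03  0.57  2.2   3.19  0.33 -1.6 ] 0.0
45 [446, -15, 60] [-0.01  0.39  2.66  3.19  0.67 -1.58] 0.00024
45 [446, -15, 18] [-0.01  0.58  2.66  3.19  0.86 -1.57] 0.00029
45 [655, -24, 18] [-0.03  0.61  2.25  3.18  0.5  -1.59] 0.0
50 [446, -15, 60] [ 0.    0.4   2.66  3.21  0.7  -1.59] 0.00534
50 [446, -15, 18] [ 0.01  0.6   2.66  3.21  0.89 -1.57] 0.00535
50 [655, -24, 18] [-0.03  0.65  2.29  3.18  0.67 -1.58] 0.0
55 [446, -15, 60] [ 0.02  0.41  2.66  3.26  0.72 -1.6 ] 0.01701
55 [446, -15, 18] [ 0.05  0.62  2.66  3.28  0.94 -1.58] 0.01647
55 [655, -24, 18] [-0.02  0.71  2.32  3.17  0.84 -1.58] 0.0
```

```bash
python3 -c "
from ik import *
plan([438,-13,120],-.054,38,16)"
```

```text
t 12.97 pos [594.2 181.9 625.3] q [ 0.3  -0.26  2.25  3.16  0.54 -1.03] -> [-0.01  0.07  2.58  3.31  0.17 -1.7 ] cost 0.0 dmax 0.67
[[-23.9, 30.6, -1.5], [-3.0, -2.4, -2.0]] [599. 168. 588.]
[[-24.8, 29.6, -1.1], [-2.9, -2.6, -2.0]] [603. 155. 552.]
[[-25.6, 28.5, -0.8], [-2.8, -2.7, -1.9]] [605. 142. 516.]
[[-26.5, 27.4, -0.5], [-2.7, -2.8, -1.8]] [605. 129. 480.]
[[-27.3, 26.2, -0.3], [-2.6, -2.9, -1.8]] [602. 115. 445.]
[[-28.0, 25.0, 0.0], [-2.5, -3.0, -1.7]] [597. 102. 410.]
[[-28.7, 23.7, 0.2], [-2.3, -3.1, -1.6]] [590.  88. 376.]
[[-29.4, 22.3, 0.5], [-2.2, -3.2, -1.6]] [581.  75. 343.]
[[-30.0, 20.9, 0.7], [-2.0, -3.2, -1.5]] [570.  61. 311.]
[[-30.5, 19.4, 0.9], [-1.9, -3.3, -1.4]] [556.  49. 280.]
[[-31.0, 18.0, 1.0], [-1.7, -3.4, -1.4]] [541.  36. 250.]
[[-31.5, 16.4, 1.2], [-1.5, -3.5, -1.3]] [524.  25. 221.]
[[-31.8, 14.8, 1.3], [-1.4, -3.5, -1.3]] [505.  14. 194.]
[[-32.1, 13.2, 1.5], [-1.2, -3.6, -1.2]] [484.   4. 168.]
[[-32.4, 11.6, 1.6], [-1.0, -3.6, -1.1]] [462.  -5. 143.]
[[-32.5, 10.0, 1.7], [-0.8, -3.6, -1.1]] [438. -13. 120.]
```

Call:
servo_tool(rows=[[50,[-24,30.5,-1.5],[-3,-2.4,-2]],[50,[-25,29.5,-1],[-2.9,-2.6,-2]],[50,[-25.5,28.5,-1],[-2.8,-2.7,-1.9]],[50,[-26.5,27.5,-0.5],[-2.7,-2.8,-1.8]],[50,[-27.5,26,0],[-2.6,-2.9,-1.8]],[50,[-28,25,0],[-2.5,-3,-1.7]],[50,[-28.5,23.5,0],[-2.3,-3.1,-1.6]],[50,[-29.5,22.5,0.5],[-2.2,-3.2,-1.6]]])

```text
clock: 13.98
eef_pos: [583.1, 78.7, 344.5]
tcp_rot: [-2.565, -1.088, -0.517]
contact_force: [0.1, 0.1, 0.5]
opening: 0.585
```

Call:
servo_tool(rows=[[50,[-30,21,0.5],[-2,-3.2,-1.5]],[50,[-30.5,19.5,1],[-1.9,-3.3,-1.4]],[50,[-31,18,1],[-1.7,-3.4,-1.4]],[50,[-31.5,16.5,1],[-1.5,-3.5,-1.3]],[50,[-32,15,1.5],[-1.4,-3.5,-1.3]],[50,[-32,13,1.5],[-1.2,-3.6,-1.2]],[50,[-32.5,11.5,1.5],[-1,-3.6,-1.1]],[50,[-32.5,10,1.5],[-0.8,-3.6,-1.1]]])

```text
clock: 14.98
eef_pos: [440.8, -8.0, 121.7]
tcp_rot: [-3.139, -0.663, -0.052]
contact_force: [0.2, 0.6, -0.1]
opening: 0.584
```

```bash
python3 - <<'E'
from ik import *
straight([438,-13,20],-.054,40)
o=np.hstack([grab_frame("side")[100:400,200:600],grab_frame("top")[100:400,150:550]])
cv2.imwrite("pics/pp.png",o)
E
```

```text
t 14.97 pos [440.8  -8.  121.7] f [ 0.2  0.6 -0.1] open 0.584 q [ 0.    0.1   2.57  3.3   0.2  -1.68] 
shift [-64.6   5.3  78.6] turn [-0.2  2.   0.1]
```

View pics/pp.png

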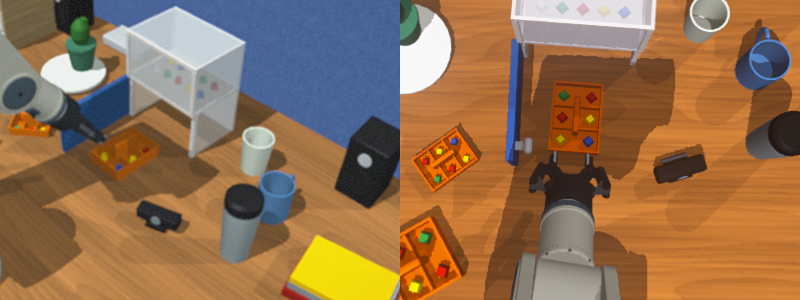

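```bash
python3 - <<'E'
from h import *
for x,y in((555,82),(605,85),(601,153),(549,150)): print(ray("top",np.array([x-250,y+100.]),30).round(1))
E
```

```text
[591.7  25.1  30. ]
[587.8 -75.1  30. ]
[451.1 -69.   30. ]
[454.7  33.5  30. ]
```

Call:
servo_tool(rows=[[50,[-17.5,2,20.5],[0,0,0]],[50,[-17.5,2,20.5],[0,0,0]],[50,[-17.5,2,20.5],[0,0,0]],[50,[-17.5,2,20.5],[0,0,0]],[50,[0,0,0],[0,2,0]],[50,[0,0,0],[0,0,0]]])

```text
clock: 15.82
eef_pos: [438.1, -14.6, 14.7]
tcp_rot: [-3.135, -0.701, -0.055]
contact_force: [-1.2, -0.5, -0.7]
opening: 0.584
```

```bash
python3 - <<'E'
from ik import *
straight([536,-21,14],-.054,40)
E
```

```text
t 15.82 pos [438.1 -14.6  14.7] f [-1.2 -0.5 -0.7] open 0.584 q [-0.03  0.6   2.63  3.16  0.79 -1.56] 
shift [74.5  1.3 63.9] turn [-0.3 -0.2 -0.1]
```

Call:
servo_tool(rows=[[50,[7.5,0,6.5],[0,0,0]],[50,[11.4,0,9.8],[0,0,0]],[50,[15.2,0.2,13],[0,0,0]],[50,[15.2,0.2,13],[0,0,0]],[50,[15.2,0.2,13],[0,0,0]],[50,[7.5,0,6.5],[0,0,0]],[50,[0,0,0],[0,8,0]],[50,[0,0,0],[0,0,0]]])

```text
clock: 16.82
eef_pos: [532.1, -20.4, 12.7]
tcp_rot: [-3.135, -0.819, -0.057]
contact_force: [-0.8, 0.1, -0.8]
opening: 0.587
```

```bash
python3 - <<'E'
from ik import *
straight([633,-25,15],-.054,48)
im=grab_frame("top");print([ (d["conf"],toworld("top",d["centre"]).round()) for d in boxes_of("top","tray")])
E
```

```text
t 16.82 pos [532.1 -20.4  12.7] f [-0.8  0.1 -0.8] open 0.587 q [-0.04  0.67  2.5   3.15  0.84 -1.56] 
shift [70.7 -0.7 72.2] turn [-0.2  1.1 -0.1]
[(0.73, array([603., -18.,  -1.]))]
```

Call:
servo_tool(rows=[[50,[6,0,6],[0,0,0]],[50,[13,0,13.2],[0,0,0]],[50,[13,0,13.2],[0,0,0]],[50,[13,0,13.2],[0,0,0]],[50,[12,0,12.2],[0,0,0]],[50,[8,0,8.2],[0,0,0]],[50,[6,0,6.2],[0,0,0]],[50,[0,0,0],[0,0,0]]])

```text
clock: 17.92
eef_pos: [635.5, -25.9, 17.4]
tcp_rot: [-3.135, -0.824, -0.057]
contact_force: [-0.5, -0.5, 0.5]
opening: 0.59
```

```bash
python3 - <<'E'
from ik import *
straight([641,-26,15],-.054,48)
o=np.hstack([cv2.resize(grab_frame("side")[130:280,280:480],None,fx=2,fy=2),cv2.resize(grab_frame("top")[60:210,240:440],None,fx=2,fy=2)])
cv2.imwrite("pics/in.png",o)
E
```

```text
t 17.93 pos [635.5 -25.9  17.4] f [-0.5 -0.5  0.5] open 0.59 q [-0.04  0.65  2.29  3.15  0.62 -1.57] 
shift [ 2.  -0.2  5.7] turn [-0.2  0.8 -0.1]
```

View pics/in.png

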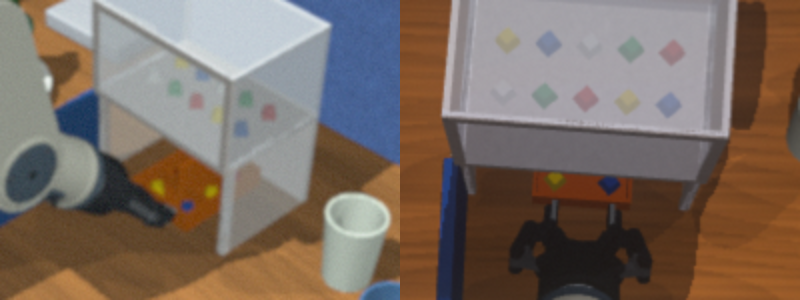

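Call:
servo_tool(rows=[[50,[1,0,2],[0,0,0]],[50,[1,0,2],[0,0,0]],[50,[1,0,2],[0,0,0]],[50,[0,0,0],[0,0,0]]])

```text
clock: 18.52
eef_pos: [641.6, -26.2, 15.3]
tcp_rot: [-3.135, -0.823, -0.057]
contact_force: [0.2, 0.6, -0.0]
opening: 0.587
```

Call:
servo_tool(rows=[[50,[1.3,0,1.5],[0,0,0]],[50,[1.3,0,1.5],[0,0,0]],[50,[0,0,0],[0,0,0]]])

```text
clock: 18.9
eef_pos: [645.7, -26.4, 15.4]
tcp_rot: [-3.135, -0.824, -0.057]
contact_force: [0.3, 0.4, -0.3]
opening: 0.584
```

```bash
python3 - <<'E'
from ik import *
straight([641,-26,15],-.054,48)
f=lambda x,y,z:ray("top",np.array([x,y],float),z).round(1)
im=grab_frame("top")
cv2.imwrite("pics/in2.png",cv2.resize(im[130:180,255:395],None,fx=5,fy=5,interpolation=cv2.INTER_CUBIC))
for d in trace("top","tray"):
    ys,xs=np.nonzero(d["mask"])
    if 300<xs.mean()<360: print(ys.max(),xs.min(),xs.max(),f(xs.mean(),ys.max(),0))
E
```

```text
t 18.9 pos [645.7 -26.4  15.4] f [ 0.3  0.4 -0.3] open 0.584 q [-0.04  0.66  2.27  3.15  0.61 -1.57] 
shift [-3.5 -0.2 -3.2] turn [-0.2  0.8 -0.1]
160 306 355 [646.1 -25.1   0. ]
```

View pics/in2.png

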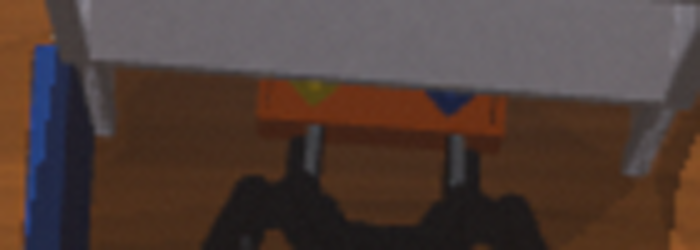

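Call:
servo_tool(rows=[[50,[1.3,0,1.5],[0,0,0]],[50,[0,0,0],[0,0,0]],[50,[0,0,0],[0,0,0]]])

```text
clock: 19.38
eef_pos: [647.5, -26.6, 15.3]
tcp_rot: [-3.135, -0.824, -0.057]
contact_force: [-0.8, 0.3, 0.9]
opening: 0.588
```

Call:
servo_tool(rows=[[50,[1,0,1.2],[0,0,0]],[50,[0,0,0],[0,0,0]],[50,[0,0,0],[0,0,0]]])

```text
clock: 19.75
eef_pos: [649.0, -26.6, 15.2]
tcp_rot: [-3.135, -0.824, -0.057]
contact_force: [1.1, 0.5, -0.6]
opening: 0.588
```

Call:
servo_tool(rows=[[50,[-6,0,-7],[0,0,0]],[50,[-13,0,-14.2],[0,0,0]],[50,[-19,0,-20],[0,0,0]],[50,[-19,0,-20],[0,0,0]],[0,[-13,0,-24],[0,0,0]],[0,[0,0,-30],[0,0,0]],[0,[0,0,-20],[0,0,0]],[0,[0,0,0],[0,0,0]]])

```text
clock: 20.75
eef_pos: [501.3, -19.0, 56.3]
tcp_rot: [-3.135, -0.824, -0.057]
contact_force: [0.1, -0.3, 0.5]
opening: -0.001
```

```bash
python3 - <<'E'
from ik import *
im=grab_frame("top")
f=lambda x,y,z:ray("top",np.array([x,y],float),z).round(1)
for d in trace("top","tray"):
    ys,xs=np.nonzero(d["mask"])
    if len(xs) and 300<xs.mean()<360: print(ys.max(),xs.min(),xs.max(),f(xs.mean(),ys.max(),0))
straight([480,-15,240],-.054,45)
for P in([480,-15,240],[500,185,240],[516,165,60]):
  for yaw in(-.054,.15,.3): q,c=ik(np.array(P,float),Rlean(yaw,45),np.array([.2,.4,2.4,3.14,.5,-1.5]));print(P,yaw,q.round(2),round(c,4))
E
```

```text
159 306 355 [648.2 -26.8   0. ]
t 20.85 pos [502.9 -19.1  55.9] f [-0.4  0.1  0.3] open -0.001 q [-0.03  0.53  2.57  3.16  0.77 -1.57] 
shift [ 119.5   -3.7 -142. ] turn [-0.2 -2.2 -0.1]
[480, -15, 240] -0.054 [-0.03 -0.17  2.49  3.91  0.   -2.32] 0.0008
[480, -15, 240] 0.15 [-0.21 -0.16  2.45  1.22  0.27  0.11] 0.0
[480, -15, 240] 0.3 [-0.33 -0.12  2.43  1.24  0.46 -0.11] 0.0
[500, 185, 240] -0.054 [ 0.6  -0.01  2.43  4.44  0.42 -2.41] 0.0134
[500, 185, 240] 0.15 [ 0.49 -0.05  2.42  4.44  0.22 -2.63] 0.0032
[500, 185, 240] 0.3 [ 0.35 -0.06  2.4   3.61  0.   -2.  ] 0.0011
[516, 165, 60] -0.054 [ 0.57  0.45  2.43  3.99  0.59 -1.85] 0.0
[516, 165, 60] 0.15 [ 0.43  0.44  2.47  3.52  0.56 -1.69] 0.0
[516, 165, 60] 0.3 [ 0.32  0.43  2.48  3.16  0.56 -1.58] 0.0
```

```bash
python3 - <<'E'
from ik import *
for lean in(50,55,60):
  for r in(500,520,540):
    for z in(170,):
      q,c=ik(np.array([r*np.cos(.18),r*np.sin(.18),z]),Rlean(.18,lean),np.array([.18,.3,2.4,3.14,.5,-1.57]));print(lean,r,z,q.round(2),round(c,4))
E
```

```text
50 500 170 [ 0.18  0.08  2.56  3.14  0.38 -1.57] 0.0
50 520 170 [ 0.18  0.11  2.52  3.14  0.37 -1.57] 0.0
50 540 170 [ 0.18  0.14  2.49  3.14  0.36 -1.57] 0.0
55 500 170 [ 0.18  0.14  2.61  3.14  0.57 -1.57] 0.0
55 520 170 [ 0.18  0.17  2.57  3.14  0.56 -1.57] 0.0
55 540 170 [ 0.18  0.19  2.54  3.14  0.55 -1.57] 0.0
60 500 170 [ 0.18  0.23  2.66  3.14  0.79 -1.57] 0.0
60 520 170 [ 0.18  0.25  2.62  3.14  0.77 -1.57] 0.0
60 540 170 [ 0.18  0.26  2.58  3.14  0.75 -1.57] 0.0
```

Call:
servo_tool(rows=[[0,[35,0,-20.5],[0,0,0]],[0,[35,0,-20.5],[0,0,0]],[0,[35,0,-20.5],[0,0,0]],[0,[0,0,0],[0,3,0]],[0,[0,0,0],[0,0,0]],[0,[-1.3,-46,-1.5],[3.8,0,-3.2]],[0,[-1.3,-46,-1.5],[3.8,0,-3.2]],[0,[-1.3,-46,-1.5],[3.8,0,-3.2]]])

```text
clock: 21.85
eef_pos: [517.9, 117.7, 173.7]
tcp_rot: [-3.137, -0.874, 0.207]
contact_force: [0.2, 0.2, -0.9]
opening: 0.001
```

Call:
servo_tool(rows=[[0,[-1.3,-46,-1.5],[3.8,0,-3.2]],[0,[-1.3,-46,-1.5],[3.8,0,-3.2]],[0,[0,0,0],[0,0,0]]])

```text
clock: 22.22
eef_pos: [490.6, 206.1, 173.8]
tcp_rot: [-3.139, -0.874, 0.383]
contact_force: [-0.0, -0.8, 0.0]
opening: 0.004
```

```bash
python3 - <<'E'
from ik import *
straight([500,200,62],.39,50)
E
```

```text
t 22.23 pos [490.6 206.1 173.8] f [-0.  -0.8  0. ] open 0.004 q [ 0.4   0.15  2.49  3.18  0.38 -1.59] 
shift [-81.6   9.4  76.7] turn [ 0.2 -0.1 -0.3]
```

Call:
servo_tool(rows=[[0,[-20.4,2.3,19.2],[0,0,0]],[0,[-20.4,2.3,19.2],[0,0,0]],[0,[-20.4,2.3,19.2],[0,0,0]],[0,[-20.4,2.3,19.2],[0,0,0]],[0,[0,0,0],[-7.6,0,6.4]],[0,[0,0,0],[-7.6,0,6.4]],[0,[0,0,0],[0,0,0]]])

```text
clock: 23.1
eef_pos: [504.6, 199.8, 63.1]
tcp_rot: [-3.14, -0.878, 0.118]
contact_force: [0.1, 0.5, -1.3]
opening: 0.002
```

```bash
python3 - <<'E'
from ik import *
straight([520,150,62],.0,50)
R0=R.from_euler("xyz",sense()["tcp_rot"]);print(R0.as_matrix().T.round(3))
E
```

```text
t 23.1 pos [504.6 199.8  63.1] f [ 0.1  0.5 -1.3] open 0.002 q [ 0.6   0.55  2.48  3.68  0.77 -1.65] 
shift [ 5.2 51.3  7.8] turn [-5.3 -0.3  4.3]
[[ 0.634  0.075  0.77 ]
 [ 0.119 -0.993 -0.001]
 [ 0.764  0.092 -0.638]]
```

Call:
servo_tool(rows=[[0,[0,0,0],[-5.3,0,4.3]],[0,[0.8,15,0.9],[0,0,0]],[0,[0.8,15,0.9],[0,0,0]],[0,[0.8,15,0.9],[0,0,0]],[0,[0.8,15,0.9],[0,0,0]],[0,[0.8,15,0.9],[0,0,0]],[0,[0.8,15,0.9],[0,0,0]],[0,[0,0,0],[0,0,0]]])

```text
clock: 24.1
eef_pos: [511.5, 107.0, 63.8]
tcp_rot: [3.141, -0.878, -0.001]
contact_force: [0.7, -0.0, 0.4]
opening: 0.003
```

Call:
servo_tool(rows=[[0,[1.8,15,2.2],[0,0,0]],[0,[1.8,15,2.2],[0,0,0]],[0,[1.8,15,2.2],[0,0,0]],[0,[1.8,15,2.2],[0,0,0]],[0,[1.8,15,2.2],[0,0,0]],[0,[0,0,0],[0,0,0]]])

```text
clock: 24.85
eef_pos: [525.9, 32.8, 64.0]
tcp_rot: [-3.142, -0.879, -0.002]
contact_force: [0.3, 0.4, -0.2]
opening: 0.001
```

```bash
python3 - <<'E'
from ik import *
straight([538,-9,62],0,50)
o=np.hstack([grab_frame("side")[120:360,200:480],grab_frame("top")[100:340,170:450]])
cv2.imwrite("pics/dr.png",o)
E
```

```text
t 24.85 pos [525.9  32.8  64. ] f [ 0.3  0.4 -0.2] open 0.001 q [ 0.12  0.55  2.54  3.27  0.82 -1.58] 
shift [ 6.2 41.8 10.7] turn [ 0.1 -0.4 -0.1]
```

View pics/dr.png

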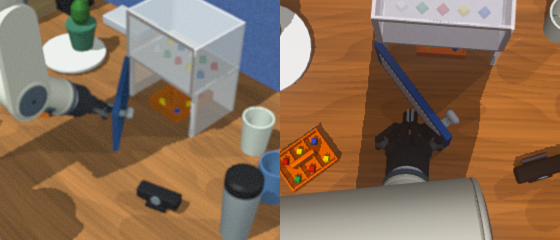

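Call:
servo_tool(rows=[[0,[2.6,14,3.1],[0,0,0]],[0,[2.6,14,3.1],[0,0,0]],[0,[2.6,14,3.1],[0,0,0]],[0,[5,9.2,6],[0,0,0]],[0,[5,9.2,6],[0,0,0]],[0,[5,9.2,6],[0,0,0]],[0,[5,9.2,6],[0,0,0]],[0,[0,0,0],[0,0,0]]])

```text
clock: 25.95
eef_pos: [570.0, -46.4, 64.7]
tcp_rot: [3.141, -0.881, -0.002]
contact_force: [-0.1, -0.4, -0.2]
opening: 0.002
```

Call:
servo_tool(rows=[[0,[5,5,6],[0,0,0]],[0,[5,5,6],[0,0,0]],[0,[5,5,6],[0,0,0]],[0,[0,0,0],[0,0,0]]])

```text
clock: 26.45
eef_pos: [593.5, -61.0, 64.8]
tcp_rot: [3.141, -0.881, -0.002]
contact_force: [-0.8, 0.4, 0.2]
opening: 0.004
```

```bash
python3 - <<'E'
from ik import *
straight([613,-68,64],0,50)
im=grab_frame("top")
print([(round(d["conf"],2),toworld("top",d["centre"]).round()) for d in boxes_of("top","door")])
E
```

```text
t 26.45 pos [593.5 -61.   64.8] f [-0.8  0.4  0.2] open 0.004 q [-0.19  0.55  2.4   2.92  0.69 -1.51] 
shift [11.8  7.  15.6] turn [ 0.1 -0.5 -0.1]
[(0.58, array([615., -22., 106.]))]
```

Call:
servo_tool(rows=[[0,[1.9,1,2.3],[0,0,0]],[0,[1.9,1,2.3],[0,0,0]],[0,[1.9,1,2.3],[0,0,0]],[0,[1.9,1,2.3],[0,0,0]],[0,[0,0,0],[0,0,0]]])

```text
clock: 27.18
eef_pos: [604.8, -64.6, 64.6]
tcp_rot: [3.142, -0.88, -0.001]
contact_force: [0.1, -0.6, 0.9]
opening: 0.001
```

Call:
servo_tool(rows=[[0,[1.3,0.5,1.5],[0,0,0]],[0,[1.3,0.5,1.5],[0,0,0]],[0,[0,0,0],[0,0,0]]])

```text
clock: 27.55
eef_pos: [607.0, -65.2, 64.0]
tcp_rot: [-3.141, -0.878, -0.001]
contact_force: [-7.7, 2.7, 5.4]
opening: 0.002
```

Call:
servo_tool(rows=[[0,[1.3,0.3,1.5],[0,0,0]],[0,[1.3,0.3,1.5],[0,0,0]],[0,[0,0,0],[0,0,0]]])

```text
clock: 27.92
eef_pos: [611.5, -66.1, 64.3]
tcp_rot: [-3.141, -0.878, -0.002]
contact_force: [-4.5, 0.0, 1.4]
opening: 0.0
```

Call:
servo_tool(rows=[[0,[1.3,0.2,1.5],[0,0,0]],[0,[1.3,0.2,1.5],[0,0,0]],[0,[0,0,0],[0,0,0]]])

```text
clock: 28.3
eef_pos: [615.7, -66.7, 64.3]
tcp_rot: [-3.141, -0.878, -0.002]
contact_force: [-4.1, -2.8, 0.5]
opening: -0.001
```

Call:
servo_tool(rows=[[0,[1.3,0.2,1.5],[0,0,0]],[0,[0,0,0],[0,0,0]]])

```text
clock: 28.55
eef_pos: [618.0, -66.8, 64.5]
tcp_rot: [-3.141, -0.879, -0.002]
contact_force: [-2.7, -1.8, -0.7]
opening: -0.003
```

Call:
servo_tool(rows=[[0,[1.3,0.2,1.5],[0,0,0]],[0,[0,0,0],[0,0,0]]])

```text
clock: 28.8
eef_pos: [620.7, -66.8, 65.0]
tcp_rot: [3.141, -0.88, -0.001]
contact_force: [-0.4, -1.2, -0.5]
opening: 0.0
```

Call:
servo_tool(rows=[[0,[1.3,0,1.5],[0,0,0]],[0,[0,0,0],[0,0,0]]])

```text
clock: 29.05
eef_pos: [622.3, -66.8, 64.9]
tcp_rot: [3.142, -0.88, -0.001]
contact_force: [-2.7, -0.7, 0.6]
opening: -0.003
```

Call:
servo_tool(rows=[[0,[1,0,1.1],[0,0,0]],[0,[0,0,0],[0,0,0]]])

```text
clock: 29.3
eef_pos: [622.6, -66.8, 64.7]
tcp_rot: [-3.141, -0.878, -0.002]
contact_force: [-10.5, -1.2, 6.2]
opening: -0.0
```

Force builds against a hard stop at x = 622.6, so the door is seated. I'm backing off and checking.

Call:
servo_tool(rows=[[0,[-6,0,-7],[0,0,0]],[0,[-13,0,-15],[0,0,0]],[0,[-19,0,-23],[0,0,0]],[0,[-19,0,-23],[0,0,0]],[0,[0,0,-20],[0,0,0]],[0,[0,0,0],[0,0,0]],[0,[0,0,0],[0,0,0]],[0,[0,0,0],[0,0,0]]])

```text
clock: 30.3
eef_pos: [520.6, -66.8, 77.1]
tcp_rot: [3.141, -0.881, -0.001]
contact_force: [-0.1, 0.3, -0.7]
opening: -0.001
```

```bash
python3 - <<'E'
from ik import *
im=grab_frame("top");s=grab_frame("side")
o=np.hstack([cv2.resize(s[110:290,280:480],None,fx=2,fy=2),cv2.resize(im[60:240,240:440],None,fx=2,fy=2)])
cv2.imwrite("pics/end.png",o)
st=sense();print(st["clock"],st["eef_pos"].round(),st["contact_force"].round(1))
for n in("top","side"):
  for t in("door","tray","tumbler","webcam","mug","pen_cup","cactus"): print(n,t,[(round(d["conf"],2),toworld(n,d["centre"]).round().tolist()) for d in boxes_of(n,t)][:4])
E
```

```text
30.4 [520. -67.  77.] [0.6 1.1 0.3]
top door [(0.79, [632.0, -18.0, 89.0])]
top tray [(0.64, [447.0, 226.0, 4.0]), (0.2, [660.0, 319.0, 19.0])]
top tumbler [(0.78, [476.0, -373.0, 172.0]), (0.34, [683.0, -26.0, 262.0])]
top webcam [(0.61, [430.0, -221.0, 39.0])]
top mug [(0.69, [633.0, -389.0, 46.0]), (0.44, [659.0, 318.0, 19.0])]
top pen_cup [(0.85, [730.0, -272.0, 62.0])]
top cactus [(0.55, [661.0, 320.0, 18.0])]
side door [(0.66, [625.0, -31.0, 74.0]), (0.29, [704.0, -266.0, 66.0])]
side tray [(0.65, [234.0, 269.0, 28.0])]
side tumbler [(0.66, [456.0, -399.0, 139.0])]
side webcam [(0.56, [413.0, -228.0, 41.0])]
side mug []
side pen_cup [(0.71, [701.0, -266.0, 70.0])]
side cactus [(0.68, [667.0, 305.0, 59.0])]
```

View pics/end.png

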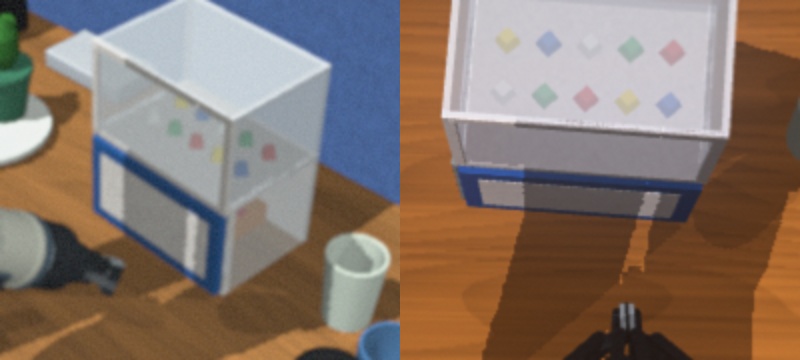

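The door sits flush in both views. The tray shows through the side panel, and nothing else has moved. Handing in.

```bash
python3 -c "
from rig import *
print(sign_off())"
```

```text
the job is handed in; nothing more can be done
None
```

I handed the job in at about 31 s of the 72 s allowed. My last checks show the middle-sized orange tray inside the lower compartment and the door shut on its catch. The hand-in gave no verdict, so these checks are all I have.

- **Tray:** I lifted it over the open door and set it down in front of the mouth. I then slid it in flat, pushing on its rear wall with the fingers of the leaning tool. I had planned to regrasp it with the tool leaning and carry it in, but the arm could not hold that lean so close in, so I pushed it instead.
- **Tray position:** the camera put its rear edge about 6 mm inside the mouth, so its centre is about 3 mm towards the mouth from the case's origin (limit 13 mm). The finger position suggested it sits a few millimetres deeper. Both are within the limits.
- **Door:** I swung it slowly and felt the catch resist at about 8 to 10 N. It then gave way, and at the stop I read about 12 N (limit 40 N). After I backed off, both pictures show it flush.
- **Other things:** the tumbler, webcam, mug, pen cup and cactus were all found within about 5 mm of where they started in the top view. In the side view, the mug was not detected at the end. The cactus read differently there, but it and its turntable look unchanged in the picture.
- **Robot:** it was clear of everything, with contact forces about 1 N, which is sensor noise.

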